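# Slide the gouge tray across the gap into its rack bay

### The job

Slide the tray of carving gouges off the bench riser, across the open gap and into the rack bay, until its nose is snug against the bumper of the stop at the far end, with the bumper's springy pad pressed right in. Do not lift or carry the tray: keep it level and low as it crosses, with no sagging into the gap; do not ram or jam it, and do not push the stop out of its setting. Let go of it there, with all three gouges still in their slots and the other things on the bench left alone.

Things in the scene. Friction and masses are not known exactly. Their poses are not given: they have to be found in the camera images.
- tray: Open pine tray, 220 mm long (x), 120 mm wide (y), rim 24 mm high, three gouges in lengthwise slots; 0.5 to 0.85 kg in all. Origin: centre of the underside. The +x end is the nose and enters the bay first. At the tail (-x) end stands a board 16 mm thick along x, its upper part 80 mm wide, top 76 mm above the underside. Starts on the riser, nose up to 8 mm past the edge.
- tray_pull (a point): Where the tail board can be pinched from above, fingers closing along the tray's x: middle of the board, 60 mm above the underside, 16 mm below its top, 102 mm behind the tray's origin, 212 mm behind the nose. Gouges rise no more than 30 mm above the underside.
- tray_nose (a point): Middle of the lower edge of the tray's nose, 110 mm ahead of its origin.
- riser: Fixed wooden riser on which the tray starts: deck 220 mm (x) by 200 mm (y), top 70 mm above the bench, 2 mm higher than the bay's deck. Origin: centre of its foot at bench height. +x points across the gap to the bay.
- riser_edge (a point): Middle of the riser's top edge at the gap (110 mm along +x from its origin, at deck height).
- bay: Fixed low rack bay, 300 mm (x) by 170 mm (y), flat deck 68 mm above the bench. Rails 28 mm high at both sides, 126 mm apart (3 mm play each side of the tray), flared at the mouth to about 133 mm. Origin: centre of its foot at bench height. +x points into the bay, away from the riser. Turned up to 0.05 rad and set up to 10 mm sideways from the riser. The tray drags on it with 2 to 9 N.
- bay_mouth (a point): Start of the flat deck at the bay's mouth, on its centre line, at deck height (138 mm along -x from the bay's origin). A lip slopes down 6 mm over the 14 mm before it. From the riser's edge to here is 137 to 157 mm, over half the tray's length: a tray that is not held up at the tail tips in.
- stop: Pine stop block at the bay's far end, 22 x 80 x 28 mm (x, y, z), black knob on top. Origin: middle of the lower edge of its face towards the tray; x as the bay's. A rigid bumper rod with a black rubber pad juts from the face along -x: pressed in, the pad stands 8 to 36 mm out, different each time. The pad springs 4 mm at about 1 N. The block is held by friction and slips along +x above 14 N.
- gouge0: Carving gouge lying in the tray's -y slot: square wooden handle 105 x 20 x 20 mm and a steel blade, 165 mm in all. Origin: underside, 30 mm from the handle's middle towards the blade.
- gouge1: The same, in the tray's middle slot.
- gouge2: The same, in the tray's +y slot.
- whetstone: Grey whetstone, 50 x 120 x 22 mm, lying on the bench in the gap. Leave alone. Origin: centre of the underside.
- tape: Roll of tape, 90 mm across, 30 mm high, lying flat on the bench on the robot's side of the gap. Leave alone. Origin: centre of the underside.
- glue: Yellow glue bottle, 50 mm across, 110 mm high, standing beyond the gap. Leave alone. Origin: centre of the underside.
- mallet: Carver's wooden mallet standing on its head, 68 mm across, 200 mm high, left front of the bench. Leave alone. Origin: centre of the underside.
- jar: White cup, 72 mm across, 90 mm high, beyond the riser on its far side. Leave alone. Origin: centre of the underside.
- oil: Small steel can, 44 mm across, 100 mm high, at the right front. Leave alone. Origin: centre of the underside.

How it is judged:
On the way, in this order (a step that is already met when the one before it is completed fails the run):
1. the tray bridges the gap, level: nose over the bay's deck, tail still on the riser (x of tray_nose in the frame of bay_mouth above 0.01 m and z of tray_nose in the frame of bay_mouth between -0.003 and 0.012 m and x of tray in the frame of riser_edge below 0.11 m), for 0.1 s.
2. the nose presses the bumper of the stop (over 3 N), the tray between the rails (contact force between tray and stop above 3 N and x of tray_nose in the frame of bay above 0.05 m), for 0.02 s.
At the end, for the whole second after the job is handed in: The tray lies flat on the bay's deck between the rails, at rest, its nose still bearing on the bumper's pad (over 0.3 N), the stop less than 3 mm from its first setting, and each gouge in its own slot of the tray (contact force between tray and stop above 0.3 N and y of tray_nose in the frame of bay between -0.008 and 0.008 m and z of tray_nose in the frame of bay_mouth below 0.004 m and angle between the x axis of tray and the x axis of bay, either way round below 0.06 rad and angle between tray's own z axis and vertical below 0.02 rad and linear speed of tray below 0.01 m/s and distance of stop from where it was at the start of the episode below 0.003 m and z of gouge0 in the frame of tray between 0 and 0.02 m and y of gouge0 in the frame of tray below -0.02 m and z of gouge1 in the frame of tray between 0 and 0.02 m and z of gouge2 in the frame of tray between 0 and 0.02 m and y of gouge2 in the frame of tray above 0.02 m); the robot touches nothing.
It fails at once if the tray tilts more than 0.07 rad (sags into the gap, or is tipped) (angle between tray's own z axis and vertical above 0.07 rad).
It fails at once if the tray is lifted (centre of its underside more than 12 mm above the riser's top) (z of tray in the frame of riser_edge above 0.012 m).
It fails at once if the stop is pushed 3 mm or more out of its setting (distance of stop from where it was at the start of the episode above 0.003 m).
It fails at once if the tray is rammed or jammed: more than 40 N between it and the bay with its stop (contact force between tray and bay above 40 N).
It fails at once if another thing on the bench is moved more than 20 mm (distance of any of whetstone, tape, glue, mallet, jar, oil from where it was at the start of the episode above 0.02 m).
It also fails if it takes over 64 s, if anything falls off the work surface, if the arm or the gripper's body presses on something with over 40 N, if the wrist force passes 120 N, or if a joint passes its speed limit or range.

### The arm

A 7-joint arm with a two-finger parallel gripper is mounted at the origin on the work surface. World frame = base frame: x ahead of the robot, y to its left, z up, the work surface at z = 0. Lengths are in m, angles in rad, forces in N, time in s.
With the tool pointing down it reaches from about 0.425 to 0.875 m from the base axis. Payload 8.4 kg.
Tool frame: the origin (TCP) lies at the very end of the fingers, on their centre line; the grasp point (between the pads) lies 19 mm behind it; z points along the fingers, y is the line along which they close (so a half turn about z gives the same grasp; the last joint's range is limited). The gripper opens to 85 mm and grips with 20 to 120 N. Pads are 22 mm wide; open, the fingers measure 114 mm over their backs; the gripper's body (76 mm by 85 mm) begins 54 mm behind the grasp point. The pads swing forward as they close: fully open they stand 13 mm farther back than shut.
Start: joints at [-1.223, 0.333, 0.04, 1.465, -0.013, 1.343, -0.059], TCP at [0.281, 0.586, 0.231] pointing down, gripper open.
Joint ranges: [-2.58, 2.58], [-0.38, 2.09], [-1.3, 1.39], [0.25, 2.4], [-1.5, 4.64], [0.08, 2.09], [-2.65, 2.65]. Speed limits (rad/s): [2.22, 2.22, 2.79, 2.79, 3.14, 3.14, 3.14].

### API

Orientations are given as [roll, pitch, yaw] about the fixed x, y, z axes, in that order (R = Rz(yaw) Ry(pitch) Rx(roll)).
In Python, from cell import manip gives the robot as it stands.
- The arm moves only by the shell command python3 -m pendant FILE [OPENING] [FORCE], which reads ROWS from the file FILE. ROWS is a JSON list of rows, 1 to 5 of them, each written [[dx, dy, dz], [rx, ry, rz]]: dx, dy, dz in a scale on which 1.0 is 100 cm, then a rotation vector rx, ry, rz in shares of 2 rad (1.0 is 2 rad); each row is the pose to reach, as a shift and turn from the pose commanded when the command began, along the tool's axes at that moment; what a row does not reach only later rows make up. A row lasts 1/12 s, in which the tool goes at most 0.0417 m and 0.125 rad, less where a joint would pass 70% of its speed; a pose out of reach is approached as far as the arm can. OPENING is the opening from 0.0 (shut) to 1.0 (fully open), set as the command begins (- or left out keeps the last). The fingers move at their own pace and stop on an object; FORCE is the grip in N (left out, the last holds). Time passes only in rows, so rows that do not move let the fingers close. It prints the time, the measured TCP pose, the force, the opening and the grip force at its end. Shift and turn numbers lie between -1 and 1, and a call with a number outside is refused. Input that does not fit is refused with a message, and nothing moves.
- manip.get_obs(): the state, without advancing time (a new reading comes with each control period).
- manip.grab_frame(name): name is "scene" or "top"; returns a dict with "pixels" (420x560x3 uint8, red, green, blue), "camera_matrix" (3x3 intrinsics, pixels), "extrinsics" (4x4, takes a point from camera to world coordinates). Camera axes: x right, y down, z forward; pixel columns grow to the right and rows downward; lengths in m; the calibration is good to about 2 mm. A picture is of the moment at which its call begins. There is no depth.
- manip.sign_off(): hands the job in; it is judged then, once.
The state is a dict: "clock": time; "q": joint angles; "qd": joint speeds; "effort": joint torques, N m; "tool_pos": TCP position; "ee_rot": TCP orientation; "ft_force": force on the tool from outside, world axes, zero at the start; "torque": the same for the moment, N m; "gripper_width": opening from 0.0 (shut) to 1.0 (fully open); "grasp_force": force on a finger pad.
Only numpy, scipy, OpenCV 4.12 (cv2) and the standard library are available. Lean on these libraries where they do the work, as an engineer would, in place of code of your own. Each camera call takes 0.05 s, during which the arm holds its last target. There are 200 camera calls.

## Working session

There is one attempt and no reset: what is moved stays moved. The work goes in short steps, Python scripts to look and compute and a shell command to move; the robot and the scene stay as the last step left them, time stands still between calls to the robot, and variables do not carry over. Pictures are saved under pics/ and viewed, at most 10 in all, crops included, and the job is handed in when it is done.

```bash
mkdir -p pics; ls
python3 - <<'E'
from cell import manip
import cv2,numpy as np
o=manip.get_obs(); print({k:np.round(v,3).tolist() for k,v in o.items()})
for n in("top","scene"):
    f=manip.grab_frame(n); cv2.imwrite(f"pics/{n}0.png",cv2.cvtColor(f["pixels"],cv2.COLOR_RGB2BGR)); print(f["camera_matrix"].round(1).tolist(),f["extrinsics"].round(4).tolist())
E
```

```text
pics
{'clock': 0.0, 'q': [-1.223, 0.334, 0.04, 1.466, -0.013, 1.343, -0.058], 'qd': [-0.001, 0.0, 0.0, -0.001, 0.001, -0.001, 0.001], 'effort': [-0.0, -65.857, 1.365, -40.554, 0.017, 0.013, 0.0], 'tool_pos': [0.281, 0.586, 0.23], 'ee_rot': [-3.14, 0.0, 2.695], 'ft_force': [0.264, 0.324, -0.106], 'torque': [-0.006, 0.004, 0.021], 'grasp_force': 0.0, 'gripper_width': 0.999}
[[500.3, 0.0, 287.0], [0.0, 500.3, 214.3], [0.0, 0.0, 1.0]] [[-0.0152, -0.9775, 0.2103, 0.2193], [-0.9999, 0.0152, -0.0015, 0.0277], [-0.0017, -0.2103, -0.9776, 1.5913], [0.0, 0.0, 0.0, 1.0]]
[[479.0, 0.0, 289.9], [0.0, 479.0, 213.5], [0.0, 0.0, 1.0]] [[0.6886, 0.4663, -0.5554, 1.1888], [0.725, -0.4573, 0.515, -0.598], [-0.0139, -0.7573, -0.653, 0.9019], [0.0, 0.0, 0.0, 1.0]]
```

View pics/top0.png

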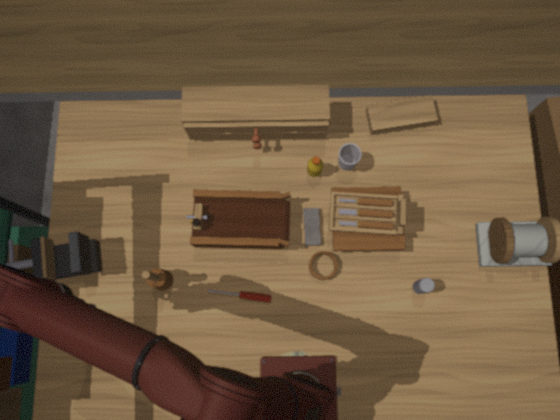

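View pics/scene0.png

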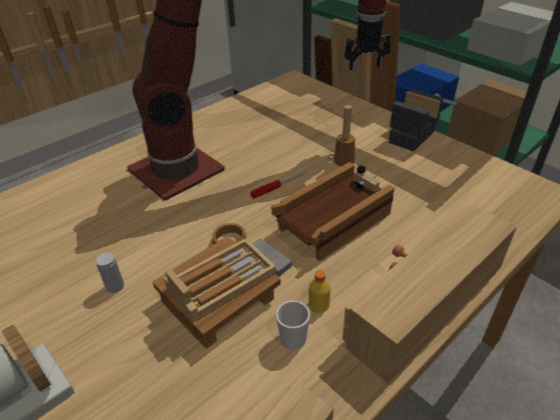

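Top view: the tray is at about (332–402, 190–238) on the riser with its tail to the right. The bay is at (192–290, 190–247), with the stop and its black knob near (200, 216). The scene view shows the same layout, with the whetstone in the gap. Next I'll zoom in to measure.

Run:
```python
import cv2
a=cv2.imread("pics/top0.png")[178:258,180:420]
a=cv2.convertScaleAbs(cv2.resize(a,None,fx=3.333,fy=3.333,interpolation=cv2.INTER_CUBIC),alpha=1.6)
b=cv2.imread("pics/scene0.png")[155:340,145:405]
b=cv2.convertScaleAbs(cv2.resize(b,(800,569),interpolation=cv2.INTER_CUBIC),alpha=1.4)
cv2.imwrite("pics/topc.png",a);cv2.imwrite("pics/scenec.png",b)
```

```text
(no output)
```

View pics/topc.png

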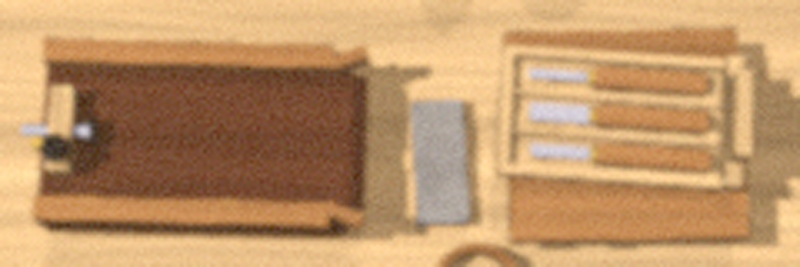

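View pics/scenec.png

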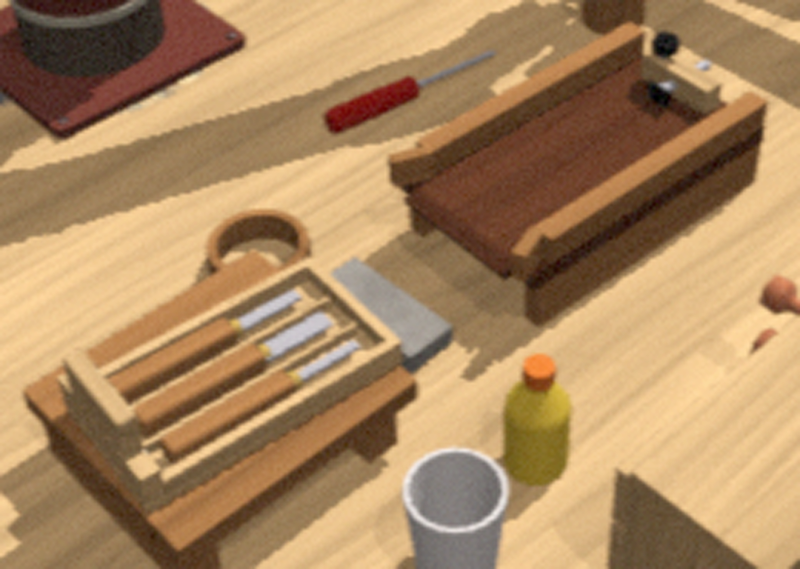

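```bash
cat > fit.py <<'E'
import numpy as np,cv2
from cell import manip
from scipy.optimize import least_squares
C={"top":(np.array([[500.3,0,287.0],[0,500.3,214.3],[0,0,1]]),None),"scene":None}
def cams():
    return {n:(lambda f:(f["camera_matrix"],np.linalg.inv(f["extrinsics"]),f["pixels"]))(manip.grab_frame(n)) for n in("top","scene")}
def proj(c,P):
    P=np.atleast_2d(P); q=P@c[1][:3,:3].T+c[1][:3,3]; q=q@c[0].T; return q[:,:2]/q[:,2:]
def world(p,P,z0=0):
    c,s=np.cos(p[2]),np.sin(p[2]); P=np.atleast_2d(P)
    return np.c_[p[0]+c*P[:,0]-s*P[:,1],p[1]+s*P[:,0]+c*P[:,1],P[:,2]+z0]
full={"top":lambda p:np.array([180,178])+np.array(p)*.3-.35,"scene":lambda p:np.array([145,155])+np.array(p)*.325-.34}
def fit(cam,obs,z0,p0,conv=full):
    r=lambda p:np.concatenate([(proj(cam[v],world(p,P,z0))[0]-conv[v](px)) for v,P,px in obs])
    s=least_squares(r,p0,loss="soft_l1"); return s.x,r(s.x).reshape(-1,2)
E
cat > m.py <<'E'
from fit import *
cam=cams(); p0=[.55,-.2,1.57]
riser=[("top",(.11,-.1,0),(502,30)),("top",(-.11,-.1,0),(735,27)),("top",(-.11,.1,0),(748,238)),("top",(.11,.1,0),(510,240)),
 ("scene",(-.11,.1,0),(28,390)),("scene",(-.11,-.1,0),(180,548)),("scene",(.11,-.1,0),(413,378)),]
tray=[("top",(.11,-.06,.024),(505,44)),("top",(.11,.06,.024),(500,172)),("top",(-.11,-.04,.076),(755,57)),("top",(-.11,.04,.076),(752,157)),
 ("scene",(.11,.06,.024),(312,263)),("scene",(.11,-.06,.024),(403,336)),("scene",(-.11,.04,.076),(66,355)),("scene",(-.11,-.04,.076),(130,458))]
bay=[("top",(.15,-.085,.028),(45,38)),("top",(.15,.085,.028),(35,222)),("top",(-.15,-.085,.028),(368,47)),("top",(-.15,.085,.028),(365,222)),
 ("top",(.15,-.063,.028),(49,63)),("top",(.15,.063,.028),(40,195)),
 ("scene",(-.15,.085,.028),(392,158)),("scene",(.15,.085,.028),(632,27)),("scene",(.15,-.085,.028),(765,100)),("scene",(.15,-.063,.028),(750,93)),("scene",(.15,.063,.028),(643,36)),("scene",(-.15,-.085,.028),(540,250))]
R={}
for n,o,z in(("riser",riser,.07),("tray",tray,.07),("bay",bay,.068)):
    R[n],e=fit(cam,o,z,p0); print(n,R[n].round(4),"\n",e.round(1).tolist())
def inn(f,P):
    d=P-f[:2]; c,s=np.cos(f[2]),np.sin(f[2]); return np.array([c*d[0]+s*d[1],-s*d[0]+c*d[1]])
b=R["bay"]
for n,P in(("riser_edge",(.11,0,0)),("nose",(.11,0,0)),):
    w=world(R["riser" if n[0]=="r" else "tray"],P)[0,:2]; print(n,w.round(4),"in bay",inn(b,w).round(4))
print("mouth",world(b,(-.138,0,0))[0].round(4),"pull",world(R["tray"],(-.102,0,.13))[0].round(4), "yaw rel",R["tray"][2]-b[2])
np.save("R.npy",np.array([R[k] for k in("riser","tray","bay")]))
def draw(im,v,p,lo,hi,z,col):
    P=[(x,y,zz) for x in(lo[0],hi[0]) for y in(lo[1],hi[1]) for zz in(lo[2],hi[2])]
    q=proj(cam[v],world(p,P,z))
    off,s=((np.array([180,178]),3.3333) if v=="top" else (np.array([145,155]),800/260))
    q=((q-off+.5)*s).astype(int)
    for a in range(8):
        for k in(1,2,4):
            if not a&k: cv2.line(im,tuple(map(int,q[a])),tuple(map(int,q[a|k])),col,1)
for v in("top","scene"):
    im=cv2.imread(f"pics/{v}c.png")
    draw(im,v,R["riser"],(-.11,-.1,0),(.11,.1,0),.07,(255,0,0))
    draw(im,v,R["tray"],(-.11,-.06,0),(.11,.06,.024),.07,(0,0,255)); draw(im,v,R["tray"],(-.11,-.04,.024),(-.094,.04,.076),.07,(0,0,255))
    for s in(-1,1): draw(im,v,b,(-.15,min(s*.063,s*.085),0),(.15,max(s*.063,s*.085),.028),.068,(0,255,0))
    draw(im,v,b,(-.138,-.063,0),(.15,.063,0),.068,(0,255,255))
    cv2.imwrite(f"pics/{v}o.png",im)
a,b_=cv2.imread("pics/topo.png"),cv2.imread("pics/sceneo.png")
cv2.imwrite("pics/ov.png",np.vstack([a,cv2.resize(b_[:,:],(800,569))[0:0]])) 
c=np.zeros((600,800,3),np.uint8); c[:267]=a; bb=cv2.resize(b_,(468,333)); c[267:,:468]=bb; cv2.imwrite("pics/ov.png",c)
E
python3 m.py
```

```text
riser [ 0.5322 -0.2216  1.5692] 
 [[-0.0, 0.4], [-0.1, 0.3], [0.0, 0.1], [-0.4, 0.5], [-1.5, -0.4], [0.2, 1.1], [2.8, 0.4]]
tray [ 0.548  -0.2158  1.5196] 
 [[-1.0, 0.0], [-0.2, -0.2], [-0.8, 0.7], [0.5, -3.0], [-0.6, -1.5], [1.1, 1.9], [-0.3, 3.3], [-1.3, -8.0]]
bay [0.5365 0.1676 1.5445] 
 [[-0.3, 0.0], [-0.1, -0.8], [-0.1, -1.7], [0.2, 0.3], [-1.8, -0.6], [-1.3, 0.2], [-1.7, 0.7], [-1.7, -1.5], [1.0, 0.7], [-0.4, -0.6], [0.3, -1.3], [-4.4, 3.8]]
riser_edge [ 0.5324 -0.1116] in bay [-0.2792 -0.0032]
nose [ 0.5536 -0.1059] in bay [-0.273  -0.0243]
mouth [0.5329 0.0296 0.    ] pull [ 0.5428 -0.3176  0.13  ] yaw rel -0.024852363235913222
```

View pics/ov.png

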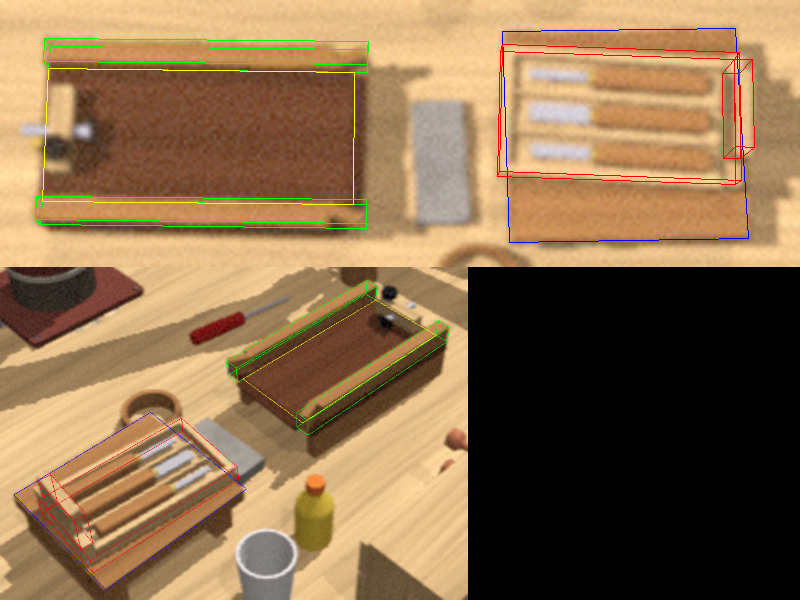

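The overlay shows the bay wireframe matching well, with the tray roughly right but its yaw uncertain. I'll zoom in on the tray.

Run:
```python
import cv2,numpy as np
a=cv2.imread("pics/top0.png")[180:255,325:425]
b=cv2.imread("pics/scene0.png")[230:330,150:290]
c=np.zeros((600,800,3),np.uint8)
A=cv2.resize(a,None,fx=4,fy=4,interpolation=cv2.INTER_LANCZOS4);c[:300,:400]=A
B=cv2.resize(b,None,fx=4,fy=4,interpolation=cv2.INTER_LANCZOS4)
c[200:600,240:800]=B; c[:300,:400]=np.where(np.arange(400)[None,:,None]<400,A,0)
c=np.zeros((600,800,3),np.uint8); A=A[:, :400]; c[:400,:560]=B; c[300:600,400:800]=A
cv2.imwrite("pics/trayz.png",cv2.convertScaleAbs(c,alpha=1.5))
```

```text
(no output)
```

View pics/trayz.png

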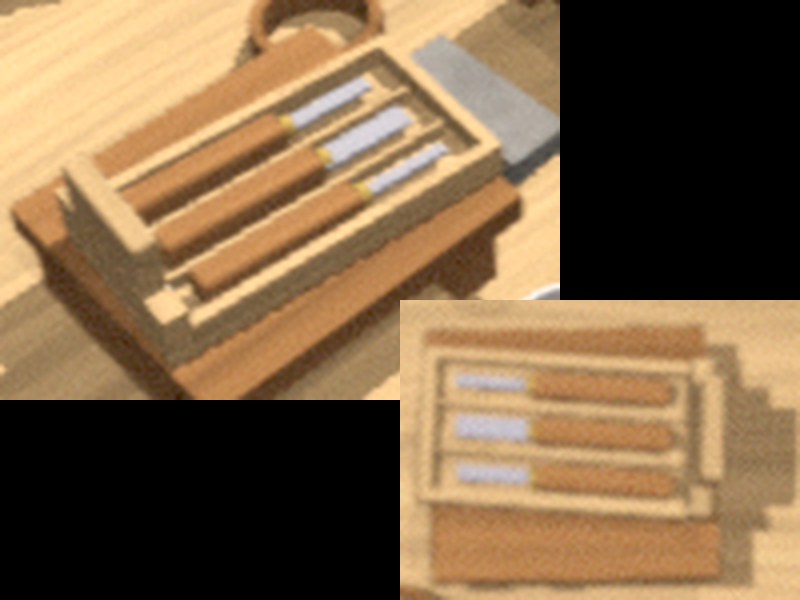

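The zoom gives clear corners. In the scene view (zoom px): board top (64,162), (138,250), (157,233); nose rim (380,38), (500,148). In the top view: nose rim (425,348), (418,500); board top (725,362), (722,480).

Run:
```python
from fit import *
cam=cams(); conv={"scene":lambda p:np.array([150,230])+np.array(p)/4-.375,"top":lambda p:np.array([325,180])+(np.array(p)-[400,300])/4-.375}
tray=[("scene",(-.11,.04,.076),(64,162)),("scene",(-.11,-.04,.076),(138,250)),("scene",(-.094,-.04,.076),(157,233)),("scene",(.11,.06,.024),(380,38)),("scene",(.11,-.06,.024),(500,148)),("scene",(.11,-.06,0),(503,172)),("scene",(-.11,-.06,0),(170,362)),
("top",(.11,-.06,.024),(425,348)),("top",(.11,.06,.024),(418,500)),("top",(-.11,-.04,.076),(725,362)),("top",(-.11,.04,.076),(722,480)),("top",(-.11,.06,.024),(712,518))]
riser=[("scene",(-.11,.1,0),(15,210)),("scene",(-.11,-.1,0),(190,398)),("scene",(.11,-.1,0),(522,190)),("top",(.11,-.1,0),(425,327)),("top",(-.11,-.1,0),(703,325)),("top",(-.11,.1,0),(718,580)),("top",(.11,.1,0),(433,582))]
R=np.load("R.npy")
for i,n,o,z in((1,"tray",tray,.07),(0,"riser",riser,.07)):
    R[i],e=fit(cam,o,z,R[i],conv); print(n,R[i].round(4),e.round(1).tolist())
for v in("top","scene"):
    s=[o for o in tray if o[0]==v]; print(v,fit(cam,s,.07,R[1],conv)[0].round(4))
np.save("R.npy",R)
inn=lambda f,w:(w-f[:2])@np.array([[np.cos(f[2]),-np.sin(f[2])],[np.sin(f[2]),np.cos(f[2])]])
for n,f,P in(("pull",R[1],(-.102,0,0)),("nose",R[1],(.11,0,0)),("edge",R[0],(.11,0,0))):
    w=world(f,P)[0,:2]; print(n,w.round(4),"bay",inn(R[2],w).round(4),"riser",inn(R[0],w).round(4))
```

```text
tray [ 0.5419 -0.2157  1.4874] [[-1.6, 0.4], [-1.6, 1.0], [0.5, 1.4], [0.8, -1.4], [0.6, -1.0], [0.2, 0.1], [0.8, 2.0], [-0.0, 0.1], [-0.2, 0.2], [0.0, 3.5], [0.3, 0.3], [-1.3, 0.6]]
riser [ 0.5308 -0.2228  1.5633] [[-1.8, -1.4], [5.0, 4.6], [0.7, 1.0], [-0.1, 0.9], [0.3, 0.8], [0.2, 0.1], [-0.4, 0.2]]
top [ 0.5436 -0.2163  1.4995]
scene [ 0.5405 -0.2148  1.4793]
pull [ 0.5334 -0.3173] bay [-0.4848 -0.0096] riser [-0.0945 -0.0032]
nose [ 0.551  -0.1061] bay [-0.2732 -0.0217] riser [ 0.1169 -0.0193]
edge [ 0.5317 -0.1128] bay [-0.2804 -0.0025] riser [0.11 0.  ]
```

The manual's scale: turns go in shares of 2 rad. Converting my numbers, -0.4466 rad is -0.2233.

```bash
echo '[[[-0.02,0,-0.035],[0,0,-0.05]],[[-0.05,-0.01,-0.06],[0,0,-0.1]],[[-0.085,-0.015,-0.07],[0,0,-0.15]],[[-0.115,-0.02,-0.07],[0,0,-0.2]],[[-0.145,-0.026,-0.07],[0,0,-0.2233]]]' > rows.txt && python3 -m pendant rows.txt 1.0
```

```text
clock: 0.72
tool_pos: [0.402, 0.4993, 0.3026]
ee_rot: [3.14, 0.001, -3.136]
ft_force: [0.4, 0.1, -0.6]
gripper_width: 1.001
grasp_force: 0.0
```

In the tool's units: 0.08 rad is 0.04.

```bash
echo '[[[-0.02,-0.035,0],[0,0,0]],[[-0.04,-0.07,0],[0,0,0]],[[-0.06,-0.105,0],[0,0,0]],[[-0.08,-0.14,0],[0,0,0]],[[-0.1,-0.175,0],[0,0,0]]]' > rows.txt && python3 -m pendant rows.txt
echo '[[[0,-0.04,0],[0,0,0]],[[0,-0.08,0],[0,0,0]],[[0,-0.12,0],[0,0,0]],[[0,-0.16,0],[0,0,0]],[[0,-0.2,0],[0,0,0]]]' > rows.txt && python3 -m pendant rows.txt
echo '[[[0,-0.04,0],[0,0,0]],[[0,-0.08,0],[0,0,0]],[[0,-0.12,0],[0,0,0]],[[0,-0.16,0],[0,0,0]],[[0,-0.2,0],[0,0,0]]]' > rows.txt && python3 -m pendant rows.txt
echo '[[[-0.006,-0.04,0],[0,0,0.02]],[[-0.012,-0.08,0],[0,0,0.04]],[[-0.018,-0.12,0],[0,0,0.04]],[[-0.024,-0.16,0],[0,0,0.04]],[[-0.03,-0.2,0],[0,0,0.04]]]' > rows.txt && python3 -m pendant rows.txt
```

```text
clock: 1.13
tool_pos: [0.501, 0.3232, 0.3014]
ee_rot: [3.141, 0.0, 3.141]
ft_force: [0.8, 0.8, 0.4]
gripper_width: 1.0
grasp_force: 0.0
clock: 1.55
tool_pos: [0.4999, 0.123, 0.3014]
ee_rot: [3.141, 0.0, 3.141]
ft_force: [0.6, 0.3, -0.6]
gripper_width: 1.0
grasp_force: 0.0
clock: 1.97
tool_pos: [0.4998, -0.077, 0.3016]
ee_rot: [3.141, 0.001, 3.141]
ft_force: [1.9, 1.0, 0.6]
gripper_width: 1.005
grasp_force: 0.0
clock: 2.38
tool_pos: [0.5302, -0.2768, 0.3017]
ee_rot: [-3.142, 0.001, 3.062]
ft_force: [1.1, 1.3, 0.4]
gripper_width: 1.001
grasp_force: 0.0
```

```bash
echo '[[[-0.006,-0.04,0],[0,0,0]],[[-0.006,-0.04,0.04],[0,0,0]],[[-0.006,-0.04,0.08],[0,0,0]],[[-0.006,-0.04,0.11],[0,0,0]],[[-0.006,-0.04,0.135],[0,0,0]]]' > rows.txt && python3 -m pendant rows.txt
python3 - <<'E'
from cell import manip
import cv2,numpy as np
c=np.zeros((400,800,3),np.uint8)
f=manip.grab_frame("scene")["pixels"][150:350,120:320]; c[:,:400]=cv2.resize(f,(400,400))
f=manip.grab_frame("top")["pixels"][160:260,330:430]; c[:,400:]=cv2.resize(f,(400,400),interpolation=cv2.INTER_CUBIC)
cv2.imwrite("pics/pre.png",cv2.convertScaleAbs(c[:,:,::-1],alpha=1.5))
E
```

```text
clock: 2.8
tool_pos: [0.532, -0.315, 0.1635]
ee_rot: [3.141, -0.002, 3.061]
ft_force: [0.1, -0.0, -0.2]
gripper_width: 0.997
grasp_force: 0.0
```

View pics/pre.png

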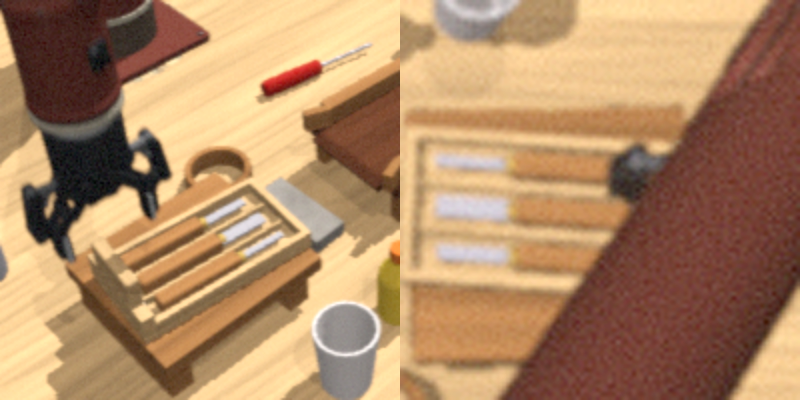

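The fingers are open either side of the board (tips at about (68,250) and (152,212)). I'll check the lateral offset by projecting the measured TCP.

Run:
```python
from fit import *
cam=cams(); o=manip.get_obs(); t=np.array(o["tool_pos"]); R=np.load("R.npy")
y=np.array([np.sin(o["ee_rot"][2]),-np.cos(o["ee_rot"][2]),0])
for k in(-.05,-.0425,0,.0425,.05): print(k,((proj(cam["scene"],t+k*y+[0,0,.013])[0]-[120,150])*2).round(0))
for P in((-.11,.04,.076),(-.11,-.04,.076),(-.102,0,.076)): print(P,((proj(cam["scene"],world(R[1],P,.07))[0]-[120,150])*2).round(0))
```

```text
-0.05 [ 64. 260.]
-0.0425 [ 71. 256.]
0 [109. 236.]
0.0425 [145. 217.]
0.05 [151. 214.]
(-0.11, 0.04, 0.076) [ 88. 241.]
(-0.11, -0.04, 0.076) [125. 286.]
(-0.102, 0, 0.076) [113. 259.]
```

```bash
echo '[[[0,0,0.02],[0,0,0]],[[0,0,0.04],[0,0,0]],[[0,0,0.0525],[0,0,0]],[[0,0,0.0525],[0,0,0]],[[0,0,0.0525],[0,0,0]]]' > rows.txt && python3 -m pendant rows.txt
echo '[[[0,0,0],[0,0,0]],[[0,0,0],[0,0,0]],[[0,0,0],[0,0,0]],[[0,0,0],[0,0,0]],[[0,0,0],[0,0,0]]]' > rows.txt && python3 -m pendant rows.txt 0.0 60
echo '[[[0,0,0],[0,0,0]],[[0,0,0],[0,0,0]],[[0,0,0],[0,0,0]],[[0,0,0],[0,0,0]],[[0,0,0],[0,0,0]]]' > rows.txt && python3 -m pendant rows.txt
```

```text
clock: 3.42
tool_pos: [0.5334, -0.3156, 0.115]
ee_rot: [-3.141, 0.001, 3.061]
ft_force: [1.5, 1.1, 0.7]
gripper_width: 1.001
grasp_force: 0.0
clock: 3.83
tool_pos: [0.5331, -0.3154, 0.1143]
ee_rot: [-3.141, 0.001, 3.061]
ft_force: [0.1, 0.4, -0.3]
gripper_width: 0.297
grasp_force: 0.0
clock: 4.25
tool_pos: [0.5332, -0.316, 0.1145]
ee_rot: [-3.141, 0.001, 3.061]
ft_force: [-1.1, -1.9, 5.4]
gripper_width: 0.175
grasp_force: 59.9
```

In the tool's units: -0.05 rad is -0.025.

```bash
echo '[[[0.001,0.008,0],[0,0,-0.005]],[[0.0023,0.019,0],[0,0,-0.01]],[[0.0036,0.03,0],[0,0,-0.015]],[[0.0048,0.041,0],[0,0,-0.02]],[[0.006,0.052,0],[0,0,-0.025]]]' > rows.txt && python3 -m pendant rows.txt
```

```text
clock: 4.67
tool_pos: [0.5313, -0.2642, 0.1145]
ee_rot: [-3.14, 0.001, 3.11]
ft_force: [0.2, -5.2, 3.8]
gripper_width: 0.182
grasp_force: 59.9
```

```bash
echo '[[[0.0008,0.012,0],[0,0,0]],[[0.0016,0.024,0],[0,0,0]],[[0.0024,0.036,0],[0,0,0]],[[0.0032,0.046,0],[0,0,0]],[[0.0038,0.055,0],[0,0,0]]]' > rows.txt && python3 -m pendant rows.txt
python3 - <<'E'
from cell import manip
import cv2,numpy as np
c=np.zeros((600,800,3),np.uint8)
f=manip.grab_frame("scene")["pixels"][150:330,160:400]; cv2.imwrite("pics/s1.png",f[:,:,::-1]); c[:600]=cv2.resize(f,(800,600),interpolation=cv2.INTER_CUBIC)
cv2.imwrite("pics/br.png",cv2.convertScaleAbs(c[:,:,::-1],alpha=1.5))
f=manip.grab_frame("top")["pixels"][170:260,190:430]; cv2.imwrite("pics/brt.png",cv2.convertScaleAbs(cv2.resize(f,(800,300),interpolation=cv2.INTER_CUBIC)[:,:,::-1],alpha=1.5))
E
```

```text
clock: 5.08
tool_pos: [0.5293, -0.2088, 0.1145]
ee_rot: [-3.14, 0.001, 3.111]
ft_force: [0.1, -6.7, 4.5]
gripper_width: 0.175
grasp_force: 60.0
```

View pics/br.png

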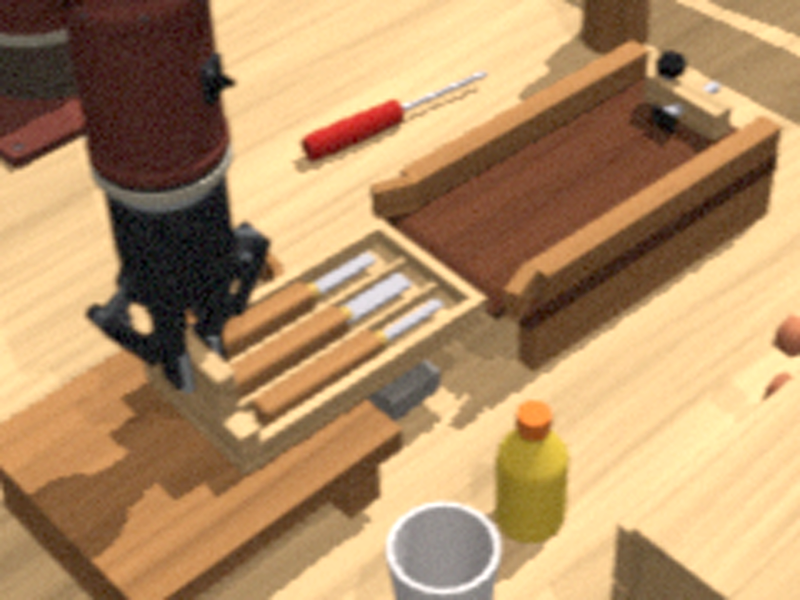

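View pics/brt.png

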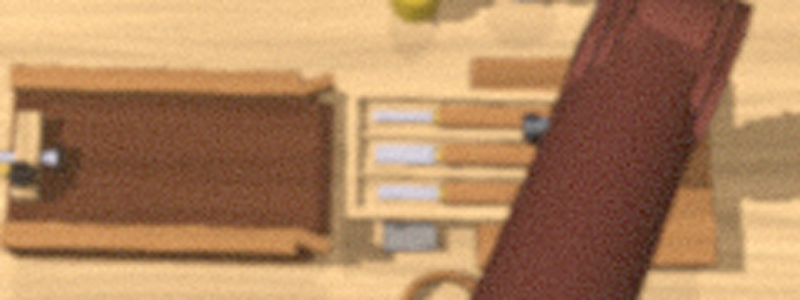

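The tray is bridging level with its nose short of the mouth, roughly central between the rails. In the top view the nose rim is at about (354, 97–217) and the rails at 66–252. Now a sub-pixel edge check of the alignment.

```bash
cat > edges.py <<'E'
from fit import *
from scipy.ndimage import gaussian_filter1d
from scipy.signal import find_peaks
fs=[manip.grab_frame("top") for _ in range(8)]
im=np.mean([f["pixels"].astype(float).sum(2) for f in fs],0); K=fs[0]["camera_matrix"];E=fs[0]["extrinsics"]
def back(u,v,z):
    d=E[:3,:3]@np.linalg.solve(K,[u,v,1]); return (E[:3,3]+d*(z-E[2,3])/d[2])[:2]
def scan(us,z,v0=180,v1=255,th=12):
    for u in us:
        p=gaussian_filter1d(im[v0:v1,u-3:u+4].mean(1),.8); g=np.gradient(p)
        out=[]
        for k in find_peaks(abs(g),height=th)[0]:
            a=abs(g[k-1:k+2]); s=k+.5*(a[0]-a[2])/(a[0]-2*a[1]+a[2]); w=back(u,v0+s,z); out.append((round(w[0],4),int(g[k])))
        print(u,"y=%.3f"%w[1],out)
if __name__=="__main__":
    print("bay z=.096"); scan(range(210,276,13),.096); print("tray z=.094"); scan(range(303,336,8),.094)
E
python3 edges.py
```

```text
bay z=.096
210 y=0.259 [(np.float64(0.6231), -29), (np.float64(0.6019), -42), (np.float64(0.4762), 36), (np.float64(0.4542), -47), (np.float64(0.4425), 65)]
223 y=0.220 [(np.float64(0.6218), -32), (np.float64(0.5996), -45), (np.float64(0.4735), 37), (np.float64(0.4527), -47), (np.float64(0.4405), 71)]
236 y=0.181 [(np.float64(0.621), -32), (np.float64(0.5989), -43), (np.float64(0.4726), 37), (np.float64(0.4502), -43), (np.float64(0.4393), 74)]
249 y=0.142 [(np.float64(0.6193), -29), (np.float64(0.5972), -41), (np.float64(0.4724), 37), (np.float64(0.4494), -46), (np.float64(0.438), 70)]
262 y=0.102 [(np.float64(0.6166), -31), (np.float64(0.5945), -45), (np.float64(0.4688), 33), (np.float64(0.448), -46), (np.float64(0.4361), 70)]
275 y=0.063 [(np.float64(0.6163), -27), (np.float64(0.594), -42), (np.float64(0.4679), 36), (np.float64(0.4461), -40), (np.float64(0.4347), 72)]
tray z=.094
303 y=-0.021 [(np.float64(0.5917), -31), (np.float64(0.5812), 25), (np.float64(0.5693), -19), (np.float64(0.5546), -14), (np.float64(0.5465), 21), (np.float64(0.5184), -14), (np.float64(0.5078), 22), (np.f
[... 777 characters left out ...]
2), -52), (np.float64(0.4662), 15), (np.float64(0.4438), 37), (np.float64(0.4249), -37)]
327 y=-0.093 [(np.float64(0.5882), -39), (np.float64(0.5584), 40), (np.float64(0.5485), -22), (np.float64(0.5315), -15), (np.float64(0.5221), 43), (np.float64(0.5132), -31), (np.float64(0.486), 46), (np.float64(0.4751), -51), (np.float64(0.4648), 31), (np.float64(0.4267), -39)]
335 y=-0.117 [(np.float64(0.6263), -32), (np.float64(0.5964), 45), (np.float64(0.586), -38), (np.float64(0.5577), 38), (np.float64(0.5481), -26), (np.float64(0.5313), -13), (np.float64(0.5217), 43), (np.float64(0.5121), -30), (np.float64(0.4855), 48), (np.float64(0.4743), -48), (np.float64(0.4331), -12), (np.float64(0.4198), -16)]
```

```bash
echo '[[[0.004,0,0],[0,0,0]],[[0.008,0,0],[0,0,0]],[[0.011,0,0],[0,0,0]],[[0.011,0,0],[0,0,0]]]' > rows.txt && python3 -m pendant rows.txt
cat > al.py <<'E'
import io,contextlib
from edges import *
def ed(u,z,v0=180,v1=255,th=10):
    p=gaussian_filter1d(im[v0:v1,u-3:u+4].mean(1),.8); g=np.gradient(p); o=[]
    for k in find_peaks(abs(g),height=th)[0]:
        a=abs(g[k-1:k+2]); s=k+.5*(a[0]-a[2])/(a[0]-2*a[1]+a[2]); o.append((*back(u,v0+s,z),np.sign(g[k])))
    return o
B=[]
for u in range(206,278,4):
    e=ed(u,.096,th=25)[:4]
    if [q[2] for q in e]==[-1,-1,1,-1]: B.append((np.mean([q[1] for q in e]),np.mean([q[0] for q in e])))
b=np.polyfit(*np.array(B).T,1); print("bay slope %.4f"%b[0],len(B),"rms",np.std(np.polyval(b,np.array(B)[:,0])-np.array(B)[:,1]).round(4))
import sys
for u in range(*map(int,sys.argv[1:4])):
    e=[q for q in ed(u,.094)]; y=e[0][1]; print(u,"y%.3f"%y,"bayC %.4f"%np.polyval(b,y),[(round(float((q[0]-np.polyval(b,q[1]))*1e3),1)*1,int(q[2])) for q in e])
E
python3 al.py 295 340 6
```

```text
clock: 5.92
tool_pos: [0.5186, -0.2074, 0.1144]
ee_rot: [3.141, 0.002, 3.111]
ft_force: [1.7, 1.3, 6.6]
gripper_width: 0.175
grasp_force: 60.3
bay slope 0.0912 18 rms 0.0076
295 y0.000 bayC 0.5216 [(74.4, -1), (65.0, 1), (-54.4, -1), (-88.6, 1)]
301 y-0.018 bayC 0.5200 [(75.9, -1), (67.7, 1), (59.8, -1), (50.1, 1), (38.1, -1), (24.4, -1), (15.7, 1), (-13.0, -1), (-22.6, 1), (-43.2, 1), (-52.4, -1), (-67.7, -1), (-83.3, 1)]
307 y-0.037 bayC 0.5183 [(76.8, -1), (67.7, 1), (61.3, -1), (52.7, 1), (40.7, -1), (26.1, -1), (16.9, 1), (1.4, -1), (-10.9, -1), (-20.2, 1), (-32.3, -1), (-40.2, 1), (-51.6, -1), (-61.2, 1), (-69.3, -1), (-80.1, 1)]
313 y-0.055 bayC 0.5166 [(63.8, -1), (53.7, 1), (42.0, -1), (26.7, -1), (17.7, 1), (2.7, -1), (-9.8, -1), (-19.4, 1), (-31.5, -1), (-40.1, 1), (-50.4, -1), (-60.0, 1), (-74.0, 1)]
319 y-0.074 bayC 0.5149 [(64.0, -1), (54.0, 1), (43.8, -1), (35.3, 1), (26.8, -1), (18.5, 1), (5.1, -1), (-9.2, -1), (-18.8, 1), (-30.0, -1), (-38.7, 1), (-49.9, -1), (-71.5, 1), (-89.8, -1)]
325 y-0.092 bayC 0.5133 [(64.3, -1), (34.9, 1), (25.7, -1), (8.3, -1), (-1.3, 1), (-11.2, -1), (-28.5, -1), (-37.4, 1), (-49.6, -1), (-61.1, 1), (-86.0, -1)]
331 y-0.112 bayC 0.5114 [(114.1, -1), (74.3, 1), (64.4, -1), (45.2, -1), (35.6, 1), (26.3, -1), (8.9, -1), (-0.3, 1), (-10.2, -1), (-26.6, -1), (-36.6, 1), (-47.7, -1), (-57.9, 1), (-89.4, -1)]
337 y-0.131 bayC 0.5097 [(116.3, -1), (75.5, 1), (65.3, -1), (46.5, -1), (36.8, 1), (27.5, -1), (0.9, 1), (-8.8, -1), (-25.3, -1), (-35.4, 1), (-46.7, -1), (-76.2, -1)]
```

```bash
sed -i 's/range(206,278,4)/range(222,276,3)/; s/,th=25)\[:4\]/,th=20)\[:4\]/; s/==\[-1,-1,1,-1\]:/==[-1,-1,1,-1] and abs(e[1][0]-e[2][0]-.126)<.006:/' al.py; python3 al.py 307 340 6
```

```text
bay slope 0.0404 18 rms 0.0003
307 y-0.037 bayC 0.5268 [(68.3, -1), (59.2, 1), (52.8, -1), (44.1, 1), (32.3, -1), (17.7, -1), (8.5, 1), (-7.1, -1), (-19.4, -1), (-28.6, 1), (-40.7, -1), (-48.6, 1), (-60.0, -1), (-69.5, 1), (-77.5, -1), (-88.4, 1)]
313 y-0.055 bayC 0.5261 [(54.4, -1), (44.3, 1), (32.4, -1), (17.4, -1), (8.3, 1), (-6.6, -1), (-19.2, -1), (-28.7, 1), (-40.8, -1), (-49.5, 1), (-59.7, -1), (-69.3, 1), (-83.3, 1)]
319 y-0.074 bayC 0.5253 [(53.6, -1), (43.8, 1), (33.2, -1), (24.9, 1), (16.4, -1), (8.2, 1), (-5.2, -1), (-19.4, -1), (-29.0, 1), (-40.2, -1), (-48.9, 1), (-60.2, -1), (-81.7, 1), (-100.1, -1)]
325 y-0.092 bayC 0.5246 [(53.0, -1), (32.3, -1), (23.6, 1), (14.6, -1), (-2.9, -1), (-12.5, 1), (-22.3, -1), (-48.6, 1), (-60.8, -1), (-72.2, 1), (-97.1, -1)]
331 y-0.112 bayC 0.5238 [(101.8, -1), (62.1, 1), (52.2, -1), (33.0, -1), (23.4, 1), (14.1, -1), (-3.1, -1), (-12.4, 1), (-22.3, -1), (-38.7, -1), (-48.7, 1), (-59.9, -1), (-70.1, 1), (-101.4, -1)]
337 y-0.131 bayC 0.5230 [(103.1, -1), (62.3, 1), (52.1, -1), (33.3, -1), (23.7, 1), (14.4, -1), (-12.2, 1), (-21.9, -1), (-38.3, -1), (-48.3, 1), (-59.8, -1), (-88.9, -1)]
```

```bash
echo '[[[0.001,0.01,0],[0,0,0]],[[0.001,0.02,0],[0,0,0]],[[0.001,0.03,0],[0,0,0]],[[0.001,0.038,0],[0,0,0]],[[0.001,0.045,0],[0,0,0]]]' > rows.txt && python3 -m pendant rows.txt
echo '[[[0,0.008,0],[0,0,0]],[[0,0.012,0],[0,0,0]],[[0,0.012,0],[0,0,0]],[[0,0.012,0],[0,0,0]]]' > rows.txt && python3 -m pendant rows.txt
python3 al.py 289 325 9
```

```text
clock: 7.13
tool_pos: [0.5186, -0.1647, 0.1147]
ee_rot: [-3.139, 0.001, 3.11]
ft_force: [0.0, -8.4, 7.2]
gripper_width: 0.177
grasp_force: 60.4
clock: 7.47
tool_pos: [0.5193, -0.152, 0.1146]
ee_rot: [-3.14, 0.002, 3.111]
ft_force: [1.3, -2.9, 7.3]
gripper_width: 0.178
grasp_force: 60.5
bay slope 0.0406 18 rms 0.0003
289 y0.018 bayC 0.5290 [(73.5, -1), (60.5, 1), (51.1, -1), (43.1, 1), (31.0, -1), (16.3, -1), (7.1, 1), (-8.5, -1), (-20.7, -1), (-30.0, 1), (-42.0, -1), (-50.2, 1), (-62.0, -1), (-95.6, 1)]
298 y-0.009 bayC 0.5279 [(68.1, -1), (58.9, 1), (51.7, -1), (42.4, 1), (31.5, -1), (23.5, 1), (15.9, -1), (6.9, 1), (-7.7, -1), (-20.4, -1), (-29.9, 1), (-42.3, -1), (-51.0, 1), (-61.6, -1), (-92.7, 1)]
307 y-0.037 bayC 0.5268 [(68.2, -1), (59.3, 1), (50.7, -1), (31.0, -1), (22.2, 1), (13.0, -1), (-4.3, -1), (-13.9, 1), (-24.1, -1), (-49.8, 1), (-61.8, -1), (-70.6, 1), (-77.9, -1), (-88.7, 1)]
316 y-0.064 bayC 0.5257 [(51.4, -1), (31.8, -1), (22.4, 1), (13.0, -1), (-13.6, 1), (-23.2, -1), (-39.9, -1), (-49.8, 1), (-61.2, -1), (-70.4, 1), (-82.8, 1), (-104.9, -1)]
```

```bash
echo '[[[-0.0001,0.012,0],[0,0,0]],[[-0.0002,0.024,0],[0,0,0]],[[-0.0003,0.036,0],[0,0,0]],[[-0.0005,0.048,0],[0,0,0]],[[-0.0006,0.06,0],[0,0,0]]]' > rows.txt && python3 -m pendant rows.txt
python3 - <<'E'
from cell import manip
import numpy as np
f=manip.grab_frame("scene");K,E=f["camera_matrix"],f["extrinsics"]
for n,p,z in(("pad",(665,118),.082),("pad low-left",(655,112),.082),("face top -y",(727,135),.096),("face top +y",(648,85),.096)):
    d=E[:3,:3]@np.linalg.solve(K,[160+p[0]*.3-.35,150+p[1]*.3-.35,1]);w=E[:3,3]+d*(z-E[2,3])/d[2];print(n,w.round(4))
E
```

```text
clock: 8.28
tool_pos: [0.5207, -0.0914, 0.1134]
ee_rot: [-3.14, -0.0, 3.11]
ft_force: [4.0, -2.6, -5.6]
gripper_width: 0.18
grasp_force: 58.8
pad [0.5388 0.2716 0.082 ]
pad low-left [0.5275 0.272  0.082 ]
face top -y [0.6001 0.2752 0.096 ]
face top +y [0.5099 0.2818 0.096 ]
```

```bash
echo '[[[-0.0002,0.014,0.0005],[0,0,0]],[[-0.0004,0.028,0.001],[0,0,0]],[[-0.0005,0.042,0.001],[0,0,0]],[[-0.0007,0.056,0.001],[0,0,0]],[[-0.0008,0.07,0.001],[0,0,0]]]' > rows.txt && python3 -m pendant rows.txt
echo '[[[-0.0001,0.01,0],[0,0,0]],[[-0.0002,0.02,0],[0,0,0]],[[-0.0003,0.028,0],[0,0,0]],[[-0.0003,0.034,0],[0,0,0]],[[-0.0004,0.04,0],[0,0,0]]]' > rows.txt && python3 -m pendant rows.txt
python3 al.py 245 300 9
```

```text
clock: 8.75
tool_pos: [0.5238, -0.0217, 0.1124]
ee_rot: [-3.14, -0.001, 3.11]
ft_force: [3.3, -4.2, -2.4]
gripper_width: 0.178
grasp_force: 59.6
clock: 9.17
tool_pos: [0.5253, 0.0195, 0.1125]
ee_rot: [-3.141, -0.001, 3.111]
ft_force: [1.4, -2.2, -2.6]
gripper_width: 0.177
grasp_force: 59.3Traceback (most recent call last):
  File "al.py", line 12, in <module>
    b=np.polyfit(*np.array(B).T,1); print("bay slope %.4f"%b[0],len(B),"rms",np.std(np.polyval(b,np.array(B)[:,0])-np.array(B)[:,1]).round(4))
TypeError: polyfit() missing 2 required positional arguments: 'y' and 'deg'
```

```bash
echo '[[[0,0.004,0],[0,0,0]],[[-0.0001,0.008,0],[0,0,0]],[[-0.0001,0.011,0],[0,0,0]],[[-0.0001,0.014,0],[0,0,0]]]' > rows.txt && python3 -m pendant rows.txt
echo '[[[0,0.001,0],[0,0,0]],[[0,0.002,0],[0,0,0]],[[0,0.003,0],[0,0,0]],[[0,0.004,0],[0,0,0]]]' > rows.txt && python3 -m pendant rows.txt
echo '[[[0,0.001,0],[0,0,0]],[[0,0.002,0],[0,0,0]],[[0,0.003,0],[0,0,0]],[[0,0.004,0],[0,0,0]]]' > rows.txt && python3 -m pendant rows.txt
```

```text
clock: 9.9
tool_pos: [0.5262, 0.0335, 0.1128]
ee_rot: [-3.141, -0.0, 3.111]
ft_force: [0.4, -1.7, -4.7]
gripper_width: 0.184
grasp_force: 59.3
clock: 10.23
tool_pos: [0.5263, 0.0372, 0.1128]
ee_rot: [-3.141, -0.0, 3.111]
ft_force: [-0.4, -1.1, -4.5]
gripper_width: 0.179
grasp_force: 59.3
clock: 10.57
tool_pos: [0.5265, 0.0413, 0.1128]
ee_rot: [-3.142, -0.0, 3.111]
ft_force: [0.6, -0.6, -5.5]
gripper_width: 0.172
grasp_force: 59.2
```

```bash
for i in 1; do echo '[[[0,0.001,0],[0,0,0]],[[0,0.002,0],[0,0,0]],[[0,0.003,0],[0,0,0]]]' > rows.txt && python3 -m pendant rows.txt | grep -E "pos|force"; done
echo '[[[0,0.001,0],[0,0,0]],[[0,0.002,0],[0,0,0]],[[0,0.003,0],[0,0,0]]]' > rows.txt && python3 -m pendant rows.txt| grep -E "pos|force"
```

```text
tool_pos: [0.5266, 0.0443, 0.1128]
ft_force: [-0.4, -1.9, -5.2]
grasp_force: 59.2
tool_pos: [0.5266, 0.0473, 0.1128]
ft_force: [0.1, -1.4, -4.8]
grasp_force: 59.2
```

```bash
echo '[[[0,0.001,0],[0,0,0]],[[0,0.002,0],[0,0,0]]]' > rows.txt && python3 -m pendant rows.txt| grep -E "pos|force"
```

```text
tool_pos: [0.5267, 0.0493, 0.1128]
ft_force: [0.6, -1.1, -5.1]
grasp_force: 59.2
```

```bash
echo '[[[0,0.001,0.0005],[0,0,0]],[[0,0.002,0.0005],[0,0,0]]]' > rows.txt && python3 -m pendant rows.txt| grep -E "pos|force"
```

```text
tool_pos: [0.5269, 0.0512, 0.1124]
ft_force: [-0.3, -2.2, -3.3]
grasp_force: 59.4
```

```bash
echo '[[[0,0.001,0],[0,0,0]],[[0,0.002,0],[0,0,0]]]' > rows.txt && python3 -m pendant rows.txt| grep -E "pos|force"
```

```text
tool_pos: [0.5269, 0.0533, 0.1124]
ft_force: [0.0, -3.6, -2.2]
grasp_force: 59.5
```

```bash
echo '[[[0,0.001,0],[0,0,0]],[[0,0.002,0],[0,0,0]]]' > rows.txt && python3 -m pendant rows.txt| grep -E "pos|force"
```

```text
tool_pos: [0.527, 0.0553, 0.1124]
ft_force: [1.3, -2.2, -2.0]
grasp_force: 59.6
```

```bash
echo '[[[0,0.001,0],[0,0,0]],[[0,0.001,0],[0,0,0]]]' > rows.txt && python3 -m pendant rows.txt| grep -E "pos|ft"; echo '[[[0,0.001,0],[0,0,0]],[[0,0.001,0],[0,0,0]]]' > rows.txt && python3 -m pendant rows.txt| grep -E "pos|ft"
```

```text
tool_pos: [0.527, 0.0564, 0.1124]
ft_force: [0.7, -2.4, -1.9]
tool_pos: [0.527, 0.0572, 0.1124]
ft_force: [0.5, -2.9, -1.5]
```

```bash
echo '[[[0,0.001,0],[0,0,0]],[[0,0.001,0],[0,0,0]]]' > rows.txt && python3 -m pendant rows.txt| grep -E "pos|ft"
```

```text
tool_pos: [0.5271, 0.0582, 0.1124]
ft_force: [-0.6, -3.5, -0.7]
```

```bash
echo '[[[0,0.001,0],[0,0,0]],[[0,0.001,0],[0,0,0]]]' > rows.txt && python3 -m pendant rows.txt| grep -E "pos|ft"
```

```text
tool_pos: [0.5271, 0.0592, 0.1124]
ft_force: [-0.6, -4.2, 1.2]
```

```bash
echo '[[[0,0.001,0],[0,0,0]],[[0,0.001,0],[0,0,0]]]' > rows.txt && python3 -m pendant rows.txt| grep -E "pos|ft"
```

```text
tool_pos: [0.5271, 0.0602, 0.1124]
ft_force: [-0.4, -3.7, 1.0]
```

```bash
echo '[[[0,0.0008,0],[0,0,0]],[[0,0.0008,0],[0,0,0]]]' > rows.txt && python3 -m pendant rows.txt| grep -E "pos|ft"
```

```text
tool_pos: [0.5272, 0.0604, 0.1124]
ft_force: [-1.1, -5.5, 0.9]
```

```bash
echo '[[[0,0.0008,0],[0,0,0]],[[0,0.0008,0],[0,0,0]]]' > rows.txt && python3 -m pendant rows.txt| grep -E "pos|ft"
```

```text
tool_pos: [0.5271, 0.0605, 0.1124]
ft_force: [-0.0, -8.6, 1.3]
```

```bash
echo '[[[0,0.0008,0],[0,0,0]],[[0,0.0008,0],[0,0,0]]]' > rows.txt && python3 -m pendant rows.txt| grep -E "pos|ft"
```

```text
tool_pos: [0.5271, 0.0606, 0.1124]
ft_force: [-0.5, -11.1, 1.8]
```

```bash
echo '[[[0,0,0],[0,0,0]],[[0,-0.0008,0],[0,0,0]],[[0,-0.0014,0],[0,0,0]],[[0,-0.0014,0],[0,0,0]]]' > rows.txt && python3 -m pendant rows.txt| grep -E "pos|ft"
```

```text
tool_pos: [0.5271, 0.0606, 0.1124]
ft_force: [-0.3, -7.4, 1.1]
```

```bash
echo '[[[0,0,0],[0,0,0]],[[0,0,0],[0,0,0]],[[0,0,0],[0,0,0]],[[0,0,0],[0,0,0]],[[0,0,0],[0,0,0]]]' > rows.txt && python3 -m pendant rows.txt 0.6; echo '[[[0,0,0],[0,0,0]],[[0,0,0],[0,0,0]],[[0,0,0],[0,0,0]]]' > rows.txt && python3 -m pendant rows.txt
```

```text
clock: 13.82
tool_pos: [0.5271, 0.0618, 0.1124]
ee_rot: [3.141, 0.0, 3.112]
ft_force: [1.3, 0.9, 0.3]
gripper_width: 0.598
grasp_force: 0.0
clock: 14.07
tool_pos: [0.5271, 0.0613, 0.1123]
ee_rot: [3.142, 0.0, 3.111]
ft_force: [0.0, 0.3, 0.1]
gripper_width: 0.6
grasp_force: 0.0
```

```bash
echo '[[[0,0,-0.015],[0,0,0]],[[0,0,-0.04],[0,0,0]],[[0,0,-0.07],[0,0,0]],[[0,0,-0.1],[0,0,0]],[[0,0,-0.13],[0,0,0]]]' > rows.txt && python3 -m pendant rows.txt
echo '[[[0,-0.03,-0.02],[0,0,0]],[[0,-0.07,-0.02],[0,0,0]],[[0,-0.11,-0.02],[0,0,0]],[[0,-0.14,-0.02],[0,0,0]],[[0,-0.14,-0.02],[0,0,0]]]' > rows.txt && python3 -m pendant rows.txt | grep pos
python3 - <<'E'
from cell import manip
import cv2,numpy as np
c=np.zeros((600,800,3),np.uint8)
f=manip.grab_frame("top")["pixels"][175:260,180:310]; c[:327,:500]=cv2.resize(f,(500,327),interpolation=cv2.INTER_CUBIC)
f=manip.grab_frame("scene")["pixels"][140:260,260:410]; c[240:600,350:800]=cv2.resize(f,(450,360),interpolation=cv2.INTER_CUBIC)
cv2.imwrite("pics/end.png",cv2.convertScaleAbs(c[:,:,::-1],alpha=1.5))
E
```

```text
clock: 14.48
tool_pos: [0.5268, 0.0611, 0.2437]
ee_rot: [-3.142, -0.0, 3.111]
ft_force: [0.9, 0.5, -0.2]
gripper_width: 0.603
grasp_force: 0.0
tool_pos: [0.5219, -0.0863, 0.263]
```

View pics/end.png

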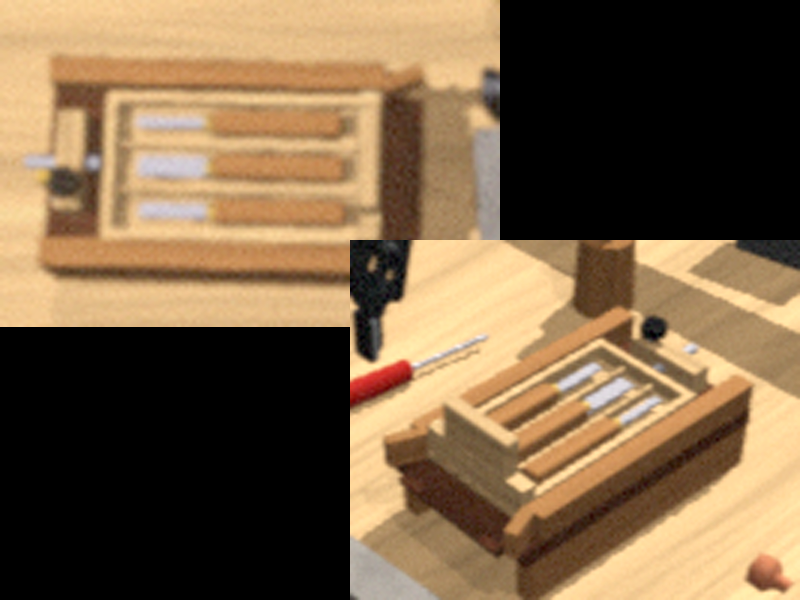

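The tray lies flat between the rails with all three gouges in their slots. Its nose (about x=104 px) meets the bumper rod at (95, 162), and the gripper is clear of everything. I'm handing the job in.

```bash
python3 -c "
from cell import manip; print(manip.sign_off())"
```

```text
the job is handed in; nothing more can be done
None
```

The job is handed in; the hand-in returned no verdict. The tray lies flat in the bay with its nose against the bumper and the pad pressed in, at about 8 N on the stop by my estimate. All three gouges are in their slots, and the gripper let go and moved clear at about 15 s.

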